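# Ready the jar labeller for a run

### The job

Get the bench labeller ready to run: first slide the lane's count slide outwards, fully home against its end stop. Then stand every one of the small gold-lidded honey jars standing loose on the bench (not those in the cardboard tray) upright in the lane and put the white label roll on the spindle in the magazine, in any order; once all that is loaded, close the magazine lid, and last of all slide the lock slide in front of it fully home to the end away from the jar lane. Leave the other things on the bench standing where they are.

Things in the scene. Friction and masses are not known exactly. Their poses are not given: they have to be found in the camera images.
- labeller: Bench labeller, fixed: grey base plate 265 x 485 mm, 15 mm thick, carrying a stainless label magazine (open box with lid, right) and a jar lane (left). Origin on the bench surface; x points away from the robot, y to its left, z up (turned up to 0.1 rad). Magazine centre at y -152 mm.
- spindle_foot (a point): Foot of the spindle, 21 mm above the bench, where the centre of the roll's underside comes to rest. Spindle: 22 mm diameter, rises 45 mm from here, tapered tip. It stands 12 mm nearer the robot than the middle of the magazine, an open box 160 (x) x 150 (y) mm, walls 5 mm, rim 100 mm above the bench. Axes as the labeller.
- lane_mid (a point): Middle of the jar lane's floor (plate top, 15 mm above the bench), at x 0, y +81 mm of the labeller; same axes, y along the lane. The lane is 68 mm clear between two 28 mm high fences (tops 43 mm above the bench), 6 mm thick. With the count slide home its floor is free from y -131 to +131 mm of this point.
- count_slide (a joint): Position of the count slide, the lane's movable end block, m: 0 is farthest in (short lane), 0.11 is home against the outer end stop (full-length lane); grows along the labeller's +y, away from the magazine. Starts between 0 and 0.045. Friction about 2 N; stays where it is left.
- count_grip (a point): Top centre of the count slide's upright black grip, 86 mm above the bench. The grip is 14 mm (x) by 22 mm (y), 42 mm tall, on a grey block 62 x 22 mm that fills the lane up to 44 mm above the bench.
- lid (a joint): Angle of the magazine lid, rad: 0 shut flat on the magazine, 1.57 upright, about a hinge along the labeller's y at the magazine's far rim. Starts between 1.5 and 1.65. Stiff hinge (0.22 N m): the lid stays where it is left, and must be pushed down all the way.
- lid_hinge (a point): Middle of the lid's hinge line, 100 mm above the bench, on the underside of the lid. The lid is a flat aluminium plate 6 mm thick, 148 mm along the hinge, reaching 162 mm from it, plus a black tab.
- lid_tab (a point): Top face of the black tab (16 mm deep, 60 mm wide, 6 mm thick) at the middle of the lid's free edge, 169 mm from the hinge; it overhangs the magazine's front when shut.
- lock_slide (a joint): Position of the lock slide, m: 0 is the open end (towards the jar lane), 0.10 is home, fully locked; grows along the labeller's -y. Starts between 0 and 0.03. Friction about 2 N; stays where it is left.
- lock_grip (a point): Top centre of the lock slide's upright black grip, 87 mm above the bench: 14 mm (x) by 20 mm (y), 42 mm tall, on a dark track that runs along y 65 mm in front of the magazine's front wall (track top 35 mm above the bench, end blocks 43 mm).
- jar1: Filled honey jar: straight dark brown body, gold-coloured screw lid. 58 mm diameter, 75 mm tall (lid 55 mm diameter, the top 16 mm), heavy base, about 0.24 kg. Origin: centre of its underside, z up. Starts standing on the bench. Between two and four such jars (all alike) are present; absent ones read None.
- jar2: Filled honey jar: straight dark brown body, gold-coloured screw lid. 58 mm diameter, 75 mm tall (lid 55 mm diameter, the top 16 mm), heavy base, about 0.24 kg. Origin: centre of its underside, z up. Starts standing on the bench. Between two and four such jars (all alike) are present; absent ones read None.
- jar3: Filled honey jar: straight dark brown body, gold-coloured screw lid. 58 mm diameter, 75 mm tall (lid 55 mm diameter, the top 16 mm), heavy base, about 0.24 kg. Origin: centre of its underside, z up. Starts standing on the bench. Between two and four such jars (all alike) are present; absent ones read None.
- jar4: Filled honey jar: straight dark brown body, gold-coloured screw lid. 58 mm diameter, 75 mm tall (lid 55 mm diameter, the top 16 mm), heavy base, about 0.24 kg. Origin: centre of its underside, z up. Starts standing on the bench. Between two and four such jars (all alike) are present; absent ones read None.
- roll: White label roll on a cardboard core: 62 mm outside diameter, 60 mm tall, 35 mm bore right through, about 0.12 kg. Origin: centre of its underside, z along the bore, up. Starts standing upright on the bench.
- tin: Bystander: plain steel tin, 72 mm diameter, 62 mm tall, standing among the jars. Origin: centre of its underside. Not part of the job.
- squeeze: Bystander: tall amber bottle, 58 mm diameter, 150 mm, beyond the labeller. Origin: centre of its underside.
- core: Bystander: bare cardboard core, 39 mm diameter, 75 mm tall, standing beyond the labeller. Origin: centre of its underside.
- bigjar: Bystander: big labelled jar, 88 mm diameter, 115 mm tall, beyond the labeller. Origin: centre of its underside. Not one of the small jars.
- lidstack: Bystander: stack of gold jar lids, 51 mm diameter, 52 mm tall, in front and to the left. Origin: centre of its underside.

How it is judged:
By the outcome, as a careful person would: the job done as asked, in the order asked, and still so for the second after the job is handed in, with the robot touching nothing.
Of jar1, jar2, jar3, jar4 only 2 to 4 are there at a start; the rules pass over those that are not, and their reading is None.
At some moment in a run one of jar1, jar2, jar3, jar4, roll may be knocked a few centimetres aside while the robot is not near it.
It also fails if it takes over 210 s, if anything falls off the work surface, if the arm or the gripper's body presses on something with over 40 N, if the wrist force passes 120 N, or if a joint passes its speed limit or range.

### The arm

A 6-joint arm with a two-finger parallel gripper is mounted at the origin on the work surface. World frame = base frame: x ahead of the robot, y to its left, z up, the work surface at z = 0. Lengths are in m, angles in rad, forces in N, time in s.
With the tool pointing down it reaches from about 0.35 to 0.975 m from the base axis. Payload 4.9 kg.
Tool frame: the origin (TCP) lies at the very end of the fingers, on their centre line; the grasp point (between the pads) lies 19 mm behind it; z points along the fingers, y is the line along which they close (so a half turn about z gives the same grasp; the last joint's range is limited). The gripper opens to 85 mm and grips with 20 to 120 N. Pads are 22 mm wide; open, the fingers measure 114 mm over their backs; the gripper's body (76 mm by 85 mm) begins 54 mm behind the grasp point. The pads swing forward as they close: fully open they stand 13 mm farther back than shut.
Start: joints at [-1.262, 0.053, 1.613, -0, 1.476, -0.119], TCP at [0.259, -0.569, 0.231] pointing down, gripper open.
Joint ranges: [-3.01, 3.01], [-1.01, 2.22], [0.06, 2.58], [-1.02, 4.17], [0.09, 2.62], [-3.14, 3.14]. Speed limits (rad/s): [2.57, 2.57, 3.14, 3.14, 3.14, 3.14].

### API

Orientations are given as a unit quaternion [w, x, y, z].
In Python, from plant import manip gives the robot as it stands.
- The arm moves only by the shell command python3 -m pendant 'ROWS'. ROWS is JSON, a list of rows, each a list of 3 entries, a list of its own where there are three numbers: the opening, from 0 (shut) to 1 (fully open), then the shift along the tool's x, y, z in units of 12 cm (1.0 is 12 cm), then the turn about the tool's z in units of pi rad (1.0 is pi rad). In form: [[gripper, [dx, dy, dz], roll], ...]. A call has 1 to 10 rows; each row is the pose to reach, as a shift and turn from the pose commanded when the call began, along the tool's axes at that moment, turning the shorter way round; what a row does not reach only later rows make up. A row lasts 1/10 s, in which the tool goes at most 50 mm and 8.59 degrees, less where a joint would pass 70% of its speed; a pose out of reach is approached as far as the arm can. A call with a number of a shift or a turn outside -1 to 1 is refused whole. A call with a gripper value outside its range is refused whole. The fingers move at their own pace and stop on an object; the grip force is fixed at half the most. Time passes only in rows, so rows that repeat a pose let the fingers close. It gives the time, the measured TCP pose, the force, the opening and the grip force at its end, in the units of the state.
- manip.state(): the state, without advancing time (a new reading comes with each control period).
- manip.grab_frame(name): name is "scene" or "top" or "wrist"; returns a dict with "img" (384x512x3 uint8, red, green, blue), "fx", "fy", "cx", "cy" (pixels), "eye" and "rotation" of the camera in the world; the wrist camera has in their place "tool_from_camera" (4x4, takes a point from camera to tool coordinates, whose origin is the TCP and whose axes are the flange's). Camera axes: x right, y down, z forward; pixel columns grow to the right and rows downward; lengths in m; the calibration is good to about 2 mm. A picture is of the moment at which its call begins: read the wrist's pose just before it. There is no depth.
- manip.job_done(): hands the job in; it is judged then, once.
The state is a dict: "time": time; "joint_pos": joint angles; "joint_vel": joint speeds; "joint_efforts": joint torques, N m; "tool_pos": TCP position; "tool_rot": TCP orientation; "contact_force": force on the tool from outside, world axes, zero at the start; "ft_torque": the same for the moment, N m; "gripper_width": opening from 0.0 (shut) to 1.0 (fully open); "grasp_force": force on a finger pad.
Only numpy, scipy, OpenCV 4.12 (cv2) and the standard library are available. Lean on these libraries where they do the work, as an engineer would, in place of code of your own. Each camera call takes 0.05 s, during which the arm holds its last target. There are 200 camera calls.

## Working session

There is one attempt and no reset: what is moved stays moved. The work goes in short steps, Python scripts to look and compute and a shell command to move; the robot and the scene stay as the last step left them, time stands still between calls to the robot, and variables do not carry over. Pictures are saved under pics/ and viewed, at most 16 in all, crops included, and the job is handed in when it is done.

```bash
mkdir -p pics; ls; cat > h.py <<'E'
import numpy as np, cv2, json
from plant import manip
from scipy.spatial.transform import Rotation as R
def grab(n):
    f=manip.grab_frame(n); return f
def save(f,name): cv2.imwrite('pics/'+name,f['img'][:,:,::-1])
def pose():
    s=manip.state(); q=s['tool_rot']; return np.array(s['tool_pos']), R.from_quat([q[1],q[2],q[3],q[0]]).as_matrix()
def cam(f,p=None):
    if 'eye' in f: return np.array(f['eye']),np.array(f['rotation'])
    T=np.array(f['tool_from_camera']); t,Rm=p
    return t+Rm@T[:3,3], Rm@T[:3,:3]
def ray(f,uv,z,p=None):
    e,r=cam(f,p); d=r@np.array([(uv[0]-f['cx'])/f['fx'],(uv[1]-f['cy'])/f['fy'],1]); return e+d*(z-e[2])/d[2]
def proj(f,X,p=None):
    e,r=cam(f,p); c=r.T@(np.array(X)-e); return np.array([f['cx']+f['fx']*c[0]/c[2],f['cy']+f['fy']*c[1]/c[2]])
E
python3 - <<'E'
from h import *
np.set_printoptions(precision=4,suppress=True)
for n in('scene','top'):
    f=grab(n); save(f,n+'0.png'); print(n,f['fx'],f['cx'],f['cy'],f['eye'],np.array(f['rotation']))
print(manip.state()); print(pose())
E
```

```text
pics
scene 420.2162464103662 257.3678169186984 193.03904419932206 [1.4245 0.1401 0.9044] [-0.2523  0.5802  0.7098 -0.3097]
top 382.16206506577504 251.5668541940346 193.92755189886932 [ 0.449  -0.0597  1.0852] [ 0.0589 -0.7004  0.7105 -0.0348]
{'time': 0.1, 'joint_pos': array([-1.262 ,  0.0533,  1.6142,  0.    ,  1.476 , -0.119 ]), 'joint_vel': array([-0.0008, -0.0022, -0.0045,  0.0009,  0.001 , -0.0001]), 'joint_efforts': array([  0.0005, -39.4903, -37.1362,  -0.0001,   0.0039,   0.    ]), 'tool_pos': array([ 0.2591, -0.5681,  0.2301]), 'tool_rot': array([-0.001 ,  0.9772,  0.2123, -0.0001]), 'contact_force': array([ 0.9088, -0.0551,  0.7299]), 'ft_torque': array([-0.0095,  0.0028, -0.0351]), 'grasp_force': 0.0, 'gripper_width': 1.0001727131804674}
(array([ 0.2591, -0.5681,  0.2301]), array([[ 0.9099,  0.4149, -0.0006],
       [ 0.4149, -0.9099,  0.0018],
       [ 0.0002, -0.0019, -1.    ]]))
```

```bash
python3 - <<'E'
s=open('h.py').read()
s=s.replace("np.array(f['eye']),np.array(f['rotation'])","np.array(f['eye']),R.from_quat(np.array(f['rotation'])[[1,2,3,0]]).as_matrix()")
open('h.py','w').write(s)
import cv2
for n in('scene0','top0'): cv2.imwrite(f'pics/{n}b.png',cv2.resize(cv2.imread(f'pics/{n}.png'),(800,600),interpolation=cv2.INTER_CUBIC))
E
```

```text
(no output)
```

View pics/top0b.png

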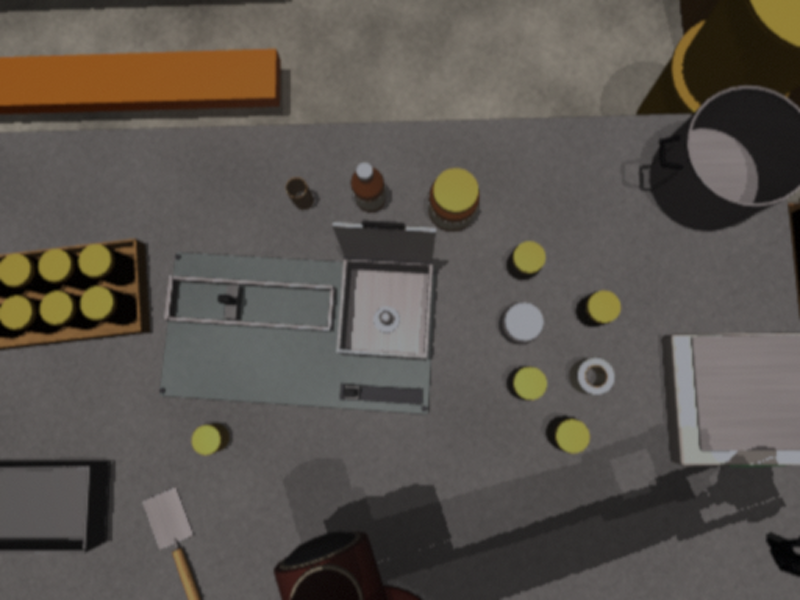

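View pics/scene0b.png

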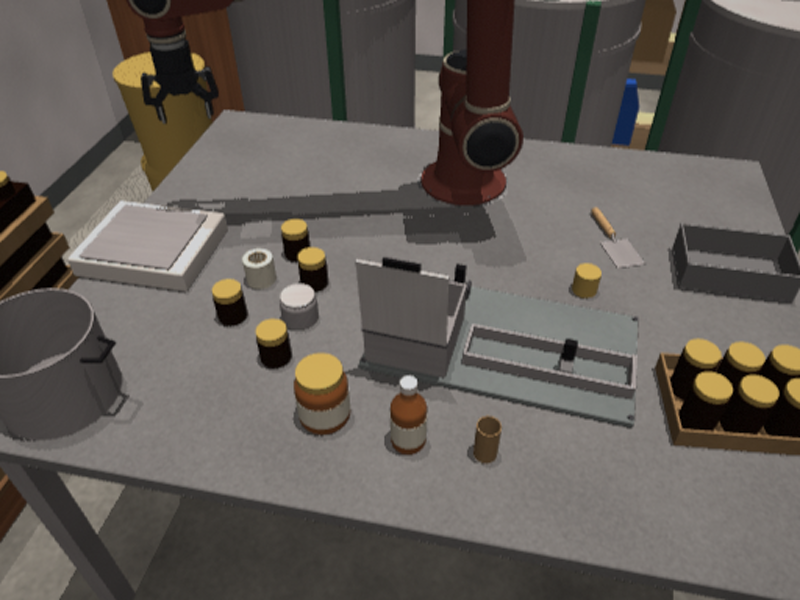

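Top view (800x600): jars at (529,258), (604,307), (530,383), (573,436); roll (596,377); tin (523,323); spindle (386,317); lock grip (350,391); count grip (230,299); lid upright. Lidstack is at (206,440).

```bash
python3 - <<'E'
from h import *
np.set_printoptions(precision=4,suppress=True)
f=grab('top'); img=f['img']; hsv=cv2.cvtColor(img,cv2.COLOR_RGB2HSV)
m=cv2.inRange(hsv,(22,120,90),(35,255,255))
n,l,st,c=cv2.connectedComponentsWithStats(m)
for i in range(1,n):
    if st[i,4]>100: print('gold',c[i]*1.5625,st[i,2:5],ray(f,c[i],.075))
s=1/1.5625
for n,uv,z in [('roll',(596,377),.06),('tin',(523,323),.062),('spindle tip',(387,317),.066),('corner LF',(162,394),.015),('corner RF',(429,410),.015),('corner LB',(176,254),.015),
 ('count grip',(226,299),.086),('lock grip',(348,389),.087),('mag FR',(430,357),.1),('mag FL',(337,354),.1),('lane LF',(166,319),.043),('lane LB',(172,277),.043),('lane RF',(332,330),.043),('lane RB',(334,286),.043),('lid tab',(384,224),.265),('track R',(424,396),.04)]:
    print(n,ray(f,(uv[0]*s,uv[1]*s),z))
E
```

```text
gold [780.2335  17.1498] [ 32  30 621] [ 1.086  -0.7218  0.075 ]
gold [455.2402 189.7684] [ 29  28 622] [ 0.7817 -0.1369  0.075 ]
gold [528.6019 256.6711] [ 20  20 308] [ 0.6603 -0.259   0.075 ]
gold [ 93.9844 259.398 ] [ 21  21 340] [0.6702 0.4985 0.075 ]
gold [ 53.9109 264.2439] [ 20  21 336] [0.6629 0.5698 0.075 ]
gold [ 13.8958 268.9834] [ 20  21 328] [0.6558 0.6412 0.075 ]
gold [ 95.9474 301.9317] [ 20  21 347] [0.5947 0.4909 0.075 ]
gold [ 55.4507 306.7919] [ 20  22 346] [0.5873 0.5622 0.075 ]
gold [603.3599 306.0487] [ 21  21 326] [ 0.573  -0.3805  0.075 ]
gold [ 14.8098 311.5263] [ 20  22 345] [0.5802 0.634  0.075 ]
gold [528.8308 382.3695] [ 20  20 321] [ 0.4471 -0.2505  0.075 ]
gold [571.726  435.3008] [ 21  22 346] [ 0.3601 -0.3168  0.075 ]
gold [205.8062 439.2388] [ 18  19 257] [0.3592 0.2907 0.075 ]
roll [ 0.4546 -0.3661  0.06  ]
tin [ 0.5477 -0.2473  0.062 ]
spindle tip [ 0.5613 -0.0149  0.066 ]
corner LF [0.4342 0.3935 0.015 ]
corner RF [ 0.4008 -0.085   0.015 ]
corner LB [0.6905 0.3774 0.015 ]
count grip [0.5944 0.259  0.086 ]
lock grip [0.4398 0.0502 0.087 ]
mag FR [ 0.4903 -0.0864  0.1   ]
mag FL [0.4974 0.0669 0.1   ]
lane LF [0.5665 0.3797 0.043 ]
lane LB [0.6422 0.3717 0.043 ]
lane RF [0.5424 0.0831 0.043 ]
lane RB [0.6206 0.0796 0.043 ]
lid tab [ 0.6715 -0.0209  0.265 ]
track R [ 0.4258 -0.0763  0.04  ]
```

```bash
python3 - <<'E'
from h import *
from scipy.optimize import least_squares
np.set_printoptions(precision=4,suppress=True)
P=[((.4342,.3935),(-.1325,.2425,0)),((.4008,-.085),(-.1325,-.2425,0)),((.6905,.3774),(.1325,.2425,0)),
((.5665,.3797),(-.04,.24,0)),((.6422,.3717),(.04,.24,0)),((.5424,.0831),(-.04,-.056,0)),((.6206,.0796),(.04,-.056,0)),
((.5613,-.0149),(-.012,-.152,1)),((.4903,-.0864),(-.08,-.227,1)),((.4974,.0669),(-.08,-.077,1))]
W=np.array([p[0] for p in P]); L=np.array([p[1] for p in P])
def fwd(q,L):
    c,s=np.cos(q[2]),np.sin(q[2]); x=L[:,0]+q[3]*L[:,2]
    return np.c_[q[0]+c*x-s*L[:,1], q[1]+s*x+c*L[:,1]]
r=least_squares(lambda q:(fwd(q,L)-W).ravel(),[.55,.15,-.07,.03],loss='soft_l1',f_scale=.003)
print(r.x); print((fwd(r.x,L)-W)*1000)
q=r.x
for n,w in [('count',(.5944,.259)),('lock',(.4398,.0502)),('lid',(.6715,-.0209))]:
    d=np.array(w)-q[:2]; c,s=np.cos(q[2]),np.sin(q[2]); print(n,c*d[0]+s*d[1],-s*d[0]+c*d[1])
np.save('q.npy',q)
p=pose()
E
```

```text
[ 0.5821  0.138  -0.0729  0.0026]
[[33.3832 -3.9434]
 [31.4416 -9.1541]
 [41.3787 -7.1538]
 [-6.8449  0.6228]
 [-2.7575  2.7933]
 [-4.3142  2.0097]
 [-2.7268 -0.3198]
 [ 0.3351  2.0332]
 [-1.9493  3.6877]
 [ 1.8811 -0.0111]]
count 0.0034931972917550055 0.12153156899529731
lock -0.13548070156634015 -0.09797892149702506
lid 0.10078432772499127 -0.15200609923162717
```

```bash
python3 -m pendant '[[1,[0.9,-0.95,0],-0.34],[1,[0.9,-0.95,0],-0.34],[1,[0.9,-0.95,0],-0.34],[1,[0.9,-0.95,0],-0.34],[1,[0.9,-0.95,0],-0.34],[1,[0.9,-0.95,0],-0.34],[1,[0.9,-0.95,0],-0.34],[1,[0.9,-0.95,0],-0.34]]'
cat >> h.py <<'E'
np.set_printoptions(precision=4,suppress=True)
def q(): return np.load('q.npy')
def L2W(x,y):
    a=q(); c,s=np.cos(a[2]),np.sin(a[2]); return np.array([a[0]+c*x-s*y,a[1]+s*x+c*y])
def W2L(w):
    a=q(); d=np.array(w)[:2]-a[:2]; c,s=np.cos(a[2]),np.sin(a[2]); return np.array([c*d[0]+s*d[1],-s*d[0]+c*d[1]])
def go(w,z):
    t,Rm=pose(); d=np.array([w[0],w[1],z])-t
    e=np.arctan2(Rm[1,1],Rm[0,1])-q()[2]
    print('at',t,'units',Rm.T@d/.12,'yawerr/pi',e/np.pi)
E
python3 - <<'E'
from h import *
from scipy.optimize import least_squares
P=[((.4342,.3935),(-.1325,.2425,0,1)),((.4008,-.085),(-.1325,-.2425,0,1)),((.6905,.3774),(.1325,.2425,0,1)),
((.5665,.3797),(-.04,.24,0,0)),((.6422,.3717),(.04,.24,0,0)),((.5424,.0831),(-.04,-.056,0,0)),((.6206,.0796),(.04,-.056,0,0)),
((.5613,-.0149),(-.012,-.152,1,0)),((.4903,-.0864),(-.08,-.227,1,0)),((.4974,.0669),(-.08,-.077,1,0))]
W=np.array([p[0] for p in P]); L=np.array([p[1] for p in P])
def fwd(q,L):
    c,s=np.cos(q[2]),np.sin(q[2]); x=L[:,0]+q[3]*L[:,2]+q[4]*L[:,3]
    return np.c_[q[0]+c*x-s*L[:,1], q[1]+s*x+c*L[:,1]]
r=least_squares(lambda q:(fwd(q,L)-W).ravel(),[.55,.15,-.07,.03,-.03],loss='soft_l1',f_scale=.003)
print(r.x); print((fwd(r.x,L)-W)*1000)
np.save('q.npy',r.x)
for n,w in [('count',(.5944,.259)),('lock',(.4398,.0502)),('lid',(.6715,-.0209))]: print(n,W2L(w))
print('lane',L2W(0,.081),'spindle',L2W(r.x[3]-.012,-.152))
go(L2W(0,.1215),.23); print(manip.state()['joint_pos'])
E
```

```text
time: 0.95
tool_pos: [0.3102, -0.4198, 0.231]
tool_rot: [-0.0, 0.733, 0.68, 0.0]
contact_force: [-0.1, -0.2, 0.1]
gripper_width: 1.0
grasp_force: 0.0
[ 0.5864  0.1378 -0.0691 -0.0023 -0.0387]
[[-1.8237 -1.9853]
 [-1.9273 -7.3267]
 [ 6.2433 -4.1914]
 [-3.4182  0.258 ]
 [ 0.6907  2.7316]
 [ 0.2342  1.5651]
 [ 1.8431 -0.4613]
 [ 0.3316  2.0197]
 [-1.687   3.3963]
 [ 1.575  -0.262 ]]
count [-0.0004  0.1215]
lock [-0.1402 -0.0975]
lid [ 0.0959 -0.1524]
lane [0.592  0.2186] spindle [ 0.5616 -0.0129]
at [ 0.3102 -0.4198  0.231 ] units [5.8167 1.9468 0.0104] yawerr/pi -0.0015517834233362041
[-1.0771 -0.196   1.8495  0.      1.4886 -1.0031]
```

```bash
for i in 1 2 3 4; do :; done
python3 -m pendant '[[1,[0.9,0.3,0],0],[1,[0.9,0.3,0],0],[1,[0.9,0.3,0],0]]' >/dev/null
python3 -m pendant '[[1,[0.97,0.3,0],0],[1,[0.97,0.3,0],0],[1,[0.97,0.3,0],0]]' >/dev/null
python3 -m pendant '[[1,[0.97,0.3,0],0],[1,[0.97,0.3,0],0],[1,[0.97,0.3,0],0]]' >/dev/null
python3 -m pendant '[[1,[0.97,0.3,0],0],[1,[0.97,0.3,0],0],[1,[0.97,0.3,0],0]]' >/dev/null
python3 -m pendant '[[1,[0.97,0.35,0],0],[1,[0.97,0.35,0],0],[1,[0.97,0.35,0],0],[1,[0.97,0.35,0],0]]'
python3 - <<'E'
from h import *
go(L2W(0,.1215),.23)
p=pose(); f=grab('wrist'); save(f,'w1.png')
cv2.imwrite('pics/w1b.png',cv2.resize(cv2.imread('pics/w1.png'),(800,600)))
for n,X in [('grip',[*L2W(0,.1215),.086]),('fFL',[*L2W(-.04,.24),.043]),('fBL',[*L2W(.04,.24),.043]),('fFR',[*L2W(-.04,-.056),.043]),('fBR',[*L2W(.04,-.056),.043]),('spin',[*L2W(-.0143,-.152),.066])]: print(n,proj(f,X,p)*1.5625)
E
```

```text
time: 2.55
tool_pos: [0.5394, 0.1401, 0.2308]
tool_rot: [-0.0, 0.733, 0.681, -0.0]
contact_force: [-0.4, -0.9, -0.1]
gripper_width: 1.0
grasp_force: 0.0
at [0.5394 0.1401 0.2308] units [1.0214 0.388  0.0067] yawerr/pi -0.0013441847577628542
grip [483.4292  63.5152]
fFL [ 411.0567 -140.6096]
fBL [ 547.2571 -141.6112]
fFR [410.8096 334.4476]
fBR [517.0925 333.9441]
spin [445.2499 464.0169]
```

View pics/w1b.png

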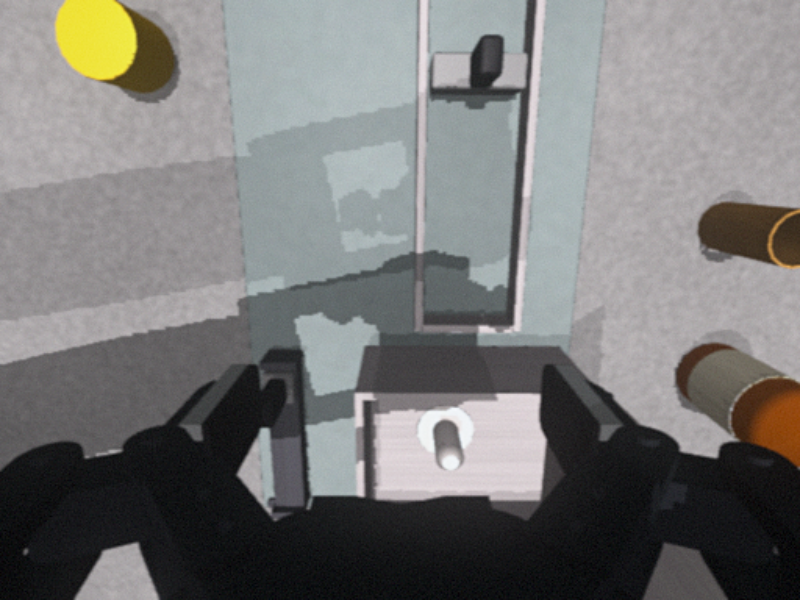

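Wrist view: grip top near (490,45), spindle tip (450,462), lane end corners (415,332)/(518,330), agreeing within a couple of mm.

```bash
python3 - <<'E'
from h import *
p=pose(); f=grab('wrist'); s=.64
for n,uv,z in [('grip',(490,46),.086),('spin',(450,461),.066),('fFR',(415,332),.043),('fBR',(519,329),.043),('blockFL',(432,53),.044),('blockBR',(526,90),.044),('lockgripTop',(283,357),.087)]: print(n,W2L(ray(f,(uv[0]*s,uv[1]*s),z,p)))
a=q(); a[0]+=.0015; np.save('q.npy',a)
go(L2W(0,.130),.057)
E
```

```text
grip [0.003  0.1287]
spin [-0.0113 -0.1511]
fFR [-0.0374 -0.0557]
fBR [ 0.0407 -0.0538]
blockFL [-0.0268  0.1346]
blockBR [0.035  0.1122]
lockgripTop [-0.126  -0.0569]
at [0.5387 0.1378 0.2309] units [1.1153 0.4034 1.4477] yawerr/pi -0.0020443349795827345
```

```bash
python3 - <<'E'
from h import *
a=q(); a[0]+=.001; np.save('q.npy',a)
E
python3 -m pendant '[[1,[1,0.41,0.6],0],[1,[1,0.41,0.6],0],[1,[1,0.41,0.6],0],[1,[1,0.41,0.6],0]]' >/dev/null
python3 -m pendant '[[1,[0.08,0,0.85],0],[1,[0.08,0,0.85],0],[1,[0.08,0,0.85],0],[1,[0.08,0,0.85],0],[0,[0.08,0,0.85],0],[0,[0.08,0,0.85],0],[0,[0.08,0,0.85],0],[0,[0.08,0,0.85],0],[0,[0.08,0,0.85],0],[0,[0.08,0,0.85],0]]'
python3 -m pendant '[[0,[0.2,0,0],0],[0,[0.4,0,0],0],[0,[0.6,0,0],0],[0,[0.7,0,0],0],[0,[0.75,0,0],0],[0,[0.75,0,0],0],[0,[0.75,0,0],0]]'
python3 - <<'E'
from h import *
print(W2L(pose()[0]))
E
```

```text
time: 4.05
tool_pos: [0.5996, 0.2635, 0.0587]
tool_rot: [0.002, 0.733, 0.68, 0.002]
contact_force: [5.7, 0.5, 0.6]
gripper_width: 0.149
grasp_force: 61.0
time: 4.75
tool_pos: [0.6067, 0.3541, 0.0587]
tool_rot: [0.001, 0.733, 0.68, 0.003]
contact_force: [6.8, 1.4, 0.0]
gripper_width: 0.153
grasp_force: 60.9
[0.0028 0.217 ]
```

```bash

python3 -m pendant '[[0,[0.05,0,0],0],[0,[0.05,0,0],0],[0,[0.05,0,0],0],[0,[0.05,0,0],0]]'
python3 -m pendant '[[0,[0.04,0,0],0],[0,[0.08,0,0],0],[0,[0.08,0,0],0],[0,[0.08,0,0],0]]'
python3 - <<'E'
from h import *
print(W2L(pose()[0]))
E
```

```text
time: 5.15
tool_pos: [0.6072, 0.3595, 0.0588]
tool_rot: [0.001, 0.733, 0.68, 0.003]
contact_force: [6.6, -0.0, -0.9]
gripper_width: 0.151
grasp_force: 61.0
time: 5.55
tool_pos: [0.6074, 0.3617, 0.0587]
tool_rot: [0.005, 0.734, 0.68, -0.004]
contact_force: [0.1, -22.8, 9.5]
gripper_width: 0.151
grasp_force: 62.5
[0.003  0.2247]
```

```bash

python3 -m pendant '[[0.6,[-0.06,0,0],0],[0.6,[-0.06,0,0],0],[0.6,[-0.06,0,0],0],[0.6,[-0.06,0,-0.4],0],[0.6,[-0.06,0,-0.8],0],[0.9,[-0.06,0,-1],0],[0.9,[-0.06,0,-1],0]]' 
python3 -m pendant '[[0.9,[-1,-0.4,-0.2],0],[0.9,[-1,-0.4,-0.2],0],[0.9,[-1,-0.4,-0.2],0]]' >/dev/null
python3 -m pendant '[[0.9,[-1,-0.4,0],0],[0.9,[-1,-0.4,0],0],[0.9,[-1,-0.4,0],0]]' >/dev/null
python3 -m pendant '[[0.9,[-1,-0.4,0],0],[0.9,[-1,-0.4,0],0],[0.9,[-1,-0.4,0],0],[0.9,[-1,-0.4,0],0]]'
python3 - <<'E'
from h import *
a=q(); a[0]+=.001; np.save('q.npy',a)
f=grab('top'); save(f,'t2.png'); cv2.imwrite('pics/t2b.png',cv2.resize(f['img'][:,:,::-1],(800,600)))
hsv=cv2.cvtColor(f['img'],cv2.COLOR_RGB2HSV); m=cv2.inRange(hsv,(22,120,60),(35,255,255))
n,l,st,c=cv2.connectedComponentsWithStats(m)
for i in range(1,n):
    if st[i,4]>50: print('gold',c[i]*1.5625,st[i,2:5],ray(f,c[i],.075))
E
```

```text
time: 6.25
tool_pos: [0.6072, 0.364, 0.1844]
tool_rot: [0.001, 0.733, 0.681, 0.005]
contact_force: [0.1, -0.8, 0.7]
gripper_width: 0.896
grasp_force: 0.0
time: 7.25
tool_pos: [0.4326, 0.0117, 0.1999]
tool_rot: [-0.0, 0.734, 0.679, -0.001]
contact_force: [0.0, -0.1, -0.3]
gripper_width: 0.898
grasp_force: 0.0
gold [779.7424  17.6574] [ 32  31 655] [ 1.0851 -0.7209  0.075 ]
gold [455.0565 190.0258] [ 29  28 631] [ 0.7812 -0.1366  0.075 ]
gold [528.0334 257.1036] [ 21  20 324] [ 0.6595 -0.258   0.075 ]
gold [ 94.3159 259.7635] [ 22  22 370] [0.6695 0.4979 0.075 ]
gold [ 53.9823 264.6664] [ 22  22 370] [0.6621 0.5696 0.075 ]
gold [ 14.345  269.4562] [ 20  22 354] [0.6549 0.6403 0.075 ]
gold [ 96.0735 302.3357] [ 22  22 386] [0.594  0.4906 0.075 ]
gold [ 55.5897 307.0784] [ 22  22 381] [0.5868 0.5619 0.075 ]
gold [602.7813 306.2729] [ 21  21 341] [ 0.5727 -0.3796  0.075 ]
gold [ 15.3323 311.6755] [ 21  22 379] [0.5799 0.6331 0.075 ]
gold [528.3822 382.56  ] [ 21  20 328] [ 0.4468 -0.2497  0.075 ]
gold [571.068  435.0189] [ 22  22 364] [ 0.3606 -0.3157  0.075 ]
gold [206.5591 438.9881] [ 19  19 273] [0.3596 0.2894 0.075 ]
```

View pics/t2b.png

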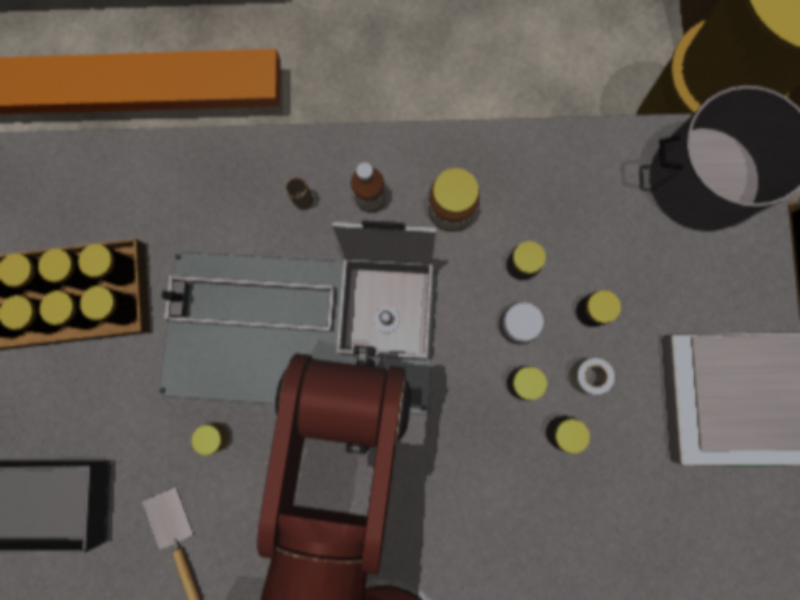

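Top view: count slide is home at (168,295) against the left end; jars, roll and tin unmoved. Now jar C.

```bash
python3 - <<'E'
from h import *
go((.4468,-.2497),.034)
E
```

```text
at [0.4334 0.0129 0.2002] units [-2.174   0.2817  1.3832] yawerr/pi -0.002560374042430609
```

```bash

python3 -m pendant '[[0.9,[-1,0.14,0],0],[0.9,[-1,0.14,0],0],[0.9,[-1,0.14,0],0]]' >/dev/null
python3 -m pendant '[[0.9,[-1,0.14,0.3],0],[0.9,[-1,0.14,0.3],0],[0.9,[-1,0.14,0.3],0],[0.9,[-1,0.14,0.3],0]]' >/dev/null
python3 - <<'E'
from h import *
go((.4468,-.2497),.034)
E
```

```text
at [ 0.4497 -0.2294  0.1628] units [-0.1728 -0.0077  1.0732] yawerr/pi -0.002445458353474532
```

```bash

python3 -m pendant '[[0.9,[-0.17,-0.01,0.2],0],[0.9,[-0.17,-0.01,0.6],0],[0.9,[-0.17,-0.01,1],0],[0.9,[-0.17,-0.01,1],0]]'
python3 -m pendant '[[0.9,[0,0,0.07],0],[0.9,[0,0,0.07],0],[0,[0,0,0.07],0],[0,[0,0,0.07],0],[0,[0,0,0.07],0],[0,[0,0,0.07],0],[0,[0,0,0.07],0],[0,[0,0,0.07],0]]'
python3 -m pendant '[[0,[0,0,-0.4],0],[0,[0,0,-0.8],0],[0,[0,0,-1],0],[0,[0,0,-1],0]]'
python3 - <<'E'
from h import *
go(L2W(0,.081-.098),.17)
E
```

```text
time: 8.4
tool_pos: [0.4426, -0.2432, 0.0377]
tool_rot: [-0.008, 0.732, 0.681, -0.001]
contact_force: [-0.5, 0.6, -0.7]
gripper_width: 0.902
grasp_force: 0.0
time: 9.2
tool_pos: [0.4492, -0.2501, 0.0403]
tool_rot: [0.003, 0.733, 0.68, 0.001]
contact_force: [-0.1, 1.4, 7.1]
gripper_width: 0.65
grasp_force: 64.4
time: 9.6
tool_pos: [0.4498, -0.2508, 0.1633]
tool_rot: [0.006, 0.733, 0.68, 0.001]
contact_force: [-0.5, 0.4, -1.8]
gripper_width: 0.646
grasp_force: 65.3
at [ 0.4498 -0.2508  0.1633] units [ 3.174   0.923  -0.0667] yawerr/pi -0.0018390941240551953
```

```bash

python3 -m pendant '[[0,[1,0.1,-0.15],0],[0,[1,0.1,-0.15],0],[0,[1,0.1,-0.15],0]]' >/dev/null
python3 -m pendant '[[0,[1,0.15,0],0],[0,[1,0.15,0],0],[0,[1,0.15,0],0]]' >/dev/null
python3 -m pendant '[[0,[1,0.25,0],0],[0,[1,0.25,0],0],[0,[1,0.25,0],0]]' >/dev/null
python3 -m pendant '[[0,[0.2,0.4,0],0],[0,[0.2,0.4,0],0],[0,[0.2,0.4,0],0],[0,[0.2,0.4,0],0]]'
python3 - <<'E'
from h import *
go(L2W(0,.081-.098),.056)
E
```

```text
time: 10.9
tool_pos: [0.5826, 0.1257, 0.1741]
tool_rot: [-0.0, 0.733, 0.68, -0.001]
contact_force: [-0.4, 0.5, -2.0]
gripper_width: 0.653
grasp_force: 65.3
at [0.5826 0.1257 0.1741] units [-0.0363  0.0561  0.9839] yawerr/pi -0.0019568442008495108
```

```bash

python3 -m pendant '[[0,[-0.04,0.06,0.3],0],[0,[-0.04,0.06,0.6],0],[0,[-0.04,0.06,0.6],0],[0,[-0.04,0.06,0.6],0]]'
python3 - <<'E'
from h import *
go(L2W(0,.081-.098),.056)
f=grab('scene'); cv2.imwrite('pics/s2.png',cv2.resize(f['img'][170:270,200:420,::-1],(800,364)))
E
```

```text
time: 11.3
tool_pos: [0.5893, 0.1202, 0.1032]
tool_rot: [-0.0, 0.733, 0.68, -0.0]
contact_force: [0.6, -0.8, -1.6]
gripper_width: 0.649
grasp_force: 65.2
at [0.5893 0.1202 0.1032] units [ 0.0047 -0.0048  0.393 ] yawerr/pi -0.0020889380975905665
```

View pics/s2.png

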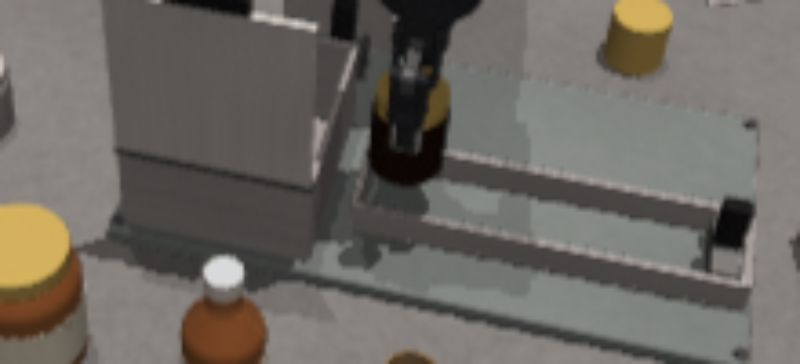

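Jar is held upright over the lane's inner end; lowering.

```bash

python3 -m pendant '[[0,[0,0,0.15],0],[0,[0,0,0.28],0],[0,[0,0,0.36],0],[0,[0,0,0.38],0],[0,[0,0,0.4],0],[0,[0,0,0.4],0]]'
python3 - <<'E'
from h import *
print(W2L(pose()[0]),pose()[0])
E
```

```text
time: 11.95
tool_pos: [0.5909, 0.1209, 0.0557]
tool_rot: [0.0, 0.733, 0.68, 0.0]
contact_force: [0.3, 0.8, -2.0]
gripper_width: 0.647
grasp_force: 65.3
[ 0.0022 -0.0167] [0.5909 0.1209 0.0557]
```

```bash

python3 -m pendant '[[0,[0,0,0.03],0],[0,[0,0,0.03],0],[0,[0,0,0.03],0]]'
python3 - <<'E'
from h import *
print(W2L(pose()[0]),pose()[0])
E
```

```text
time: 12.25
tool_pos: [0.5914, 0.1211, 0.0553]
tool_rot: [0.0, 0.733, 0.68, 0.0]
contact_force: [-9.0, -1.0, 14.7]
gripper_width: 0.649
grasp_force: 67.1
[ 0.0026 -0.0165] [0.5914 0.1211 0.0553]
```

```bash

python3 -m pendant '[[0.85,[0,0,-0.02],0],[0.85,[0,0,-0.02],0],[0.85,[0,0,-0.02],0],[0.85,[0,0,-0.4],0],[0.85,[0,0,-0.8],0],[0.85,[0,0,-1],0],[0.85,[0,0,-1],0]]'
python3 - <<'E'
from h import *
go((.6595,-.258),.17)
f=grab('top')
hsv=cv2.cvtColor(f['img'],cv2.COLOR_RGB2HSV); m=cv2.inRange(hsv,(22,120,60),(35,255,255))
n,l,st,c=cv2.connectedComponentsWithStats(m)
for i in range(1,n):
    if 50<st[i,4]<600:
        w=ray(f,c[i],.075); 
        if w[1]<.35: print('gold',st[i,2:5],w, ray(f,c[i],.09),W2L(ray(f,c[i],.09)))
save(f,'t3.png')
E
```

```text
time: 12.95
tool_pos: [0.5935, 0.1211, 0.1771]
tool_rot: [0.003, 0.733, 0.68, 0.004]
contact_force: [-0.7, -0.1, 0.5]
gripper_width: 0.849
grasp_force: 0.0
at [0.5935 0.1211 0.1771] units [-3.1095  0.7842  0.0622] yawerr/pi -0.0018023247090731744
gold [ 21  20 324] [ 0.6594 -0.2579  0.075 ] [ 0.6563 -0.255   0.09  ] [ 0.0934 -0.3872]
gold [ 22  21 344] [ 0.5726 -0.379   0.075 ] [ 0.5707 -0.3743  0.09  ] [ 0.0163 -0.5122]
gold [ 22  21 364] [ 0.3607 -0.3155  0.075 ] [ 0.362  -0.3117  0.09  ] [-0.1963 -0.4642]
```

```bash

python3 -m pendant '[[0.9,[-0.2,-0.4,0],0],[0.9,[-1,-0.5,0],0],[0.9,[-1,-0.5,0],0],[0.9,[-1,-0.5,0],0]]' >/dev/null
python3 -m pendant '[[0.9,[-1,0,0],0],[0.9,[-1,0,0],0],[0.9,[-1,0,0],0]]' >/dev/null
python3 -m pendant '[[0.9,[-1,0.5,0],0],[0.9,[-1,0.5,0],0],[0.9,[-1,0.5,0],0],[0.9,[-1,0.5,0],0]]' >/dev/null
python3 -m pendant '[[0.9,[-0.1,0.8,0.1],0],[0.9,[-0.1,0.8,0.1],0],[0.9,[-0.1,0.8,0.1],0],[0.9,[-0.1,0.8,0.1],0]]'
python3 - <<'E'
from h import *
go((.6594,-.258),.034)
E
```

```text
time: 14.5
tool_pos: [0.6577, -0.2555, 0.1558]
tool_rot: [-0.003, 0.733, 0.681, -0.001]
contact_force: [0.0, 0.1, 0.9]
gripper_width: 0.899
grasp_force: 0.0
at [ 0.6577 -0.2555  0.1558] units [-0.0225  0.0212  1.0145] yawerr/pi -0.0013661436768988755
```

```bash

python3 -m pendant '[[0.9,[-0.02,0.01,0.2],0],[0.9,[-0.02,0.01,0.6],0],[0.9,[-0.02,0.01,1],0],[0.9,[-0.02,0.01,1],0],[0,[-0.02,0.01,1],0],[0,[-0.02,0.01,1],0],[0,[-0.02,0.01,1],0],[0,[-0.02,0.01,1],0],[0,[-0.02,0.01,1],0],[0,[-0.02,0.01,1],0]]'
python3 -m pendant '[[0,[0,0,-0.4],0],[0,[0,0,-0.8],0],[0,[0,0,-1],0],[0,[0,0,-1],0]]'
python3 - <<'E'
from h import *
go(L2W(0,.081-.0327),.17)
f=grab('top')
hsv=cv2.cvtColor(f['img'],cv2.COLOR_RGB2HSV); m=cv2.inRange(hsv,(22,120,60),(35,255,255))
n,l,st,c=cv2.connectedComponentsWithStats(m)
for i in range(1,n):
    if 50<st[i,4]<600:
        w=ray(f,c[i],.075); 
        if w[1]<.35: print('gold',st[i,2:5],w, W2L(ray(f,c[i],.09)))
E
```

```text
time: 15.5
tool_pos: [0.6608, -0.2606, 0.0425]
tool_rot: [0.002, 0.733, 0.68, 0.001]
contact_force: [-1.3, 1.3, 7.4]
gripper_width: 0.644
grasp_force: 64.9
time: 15.9
tool_pos: [0.6621, -0.2613, 0.1659]
tool_rot: [0.005, 0.733, 0.68, 0.002]
contact_force: [-0.1, 0.8, -2.0]
gripper_width: 0.643
grasp_force: 65.7
at [ 0.6621 -0.2613  0.1659] units [ 3.6734 -0.8502 -0.0578] yawerr/pi -0.0018209055198675243
gold [15  9 69] [0.6026 0.1258 0.075 ] [ 0.0114 -0.014 ]
gold [11 16 80] [ 0.5635 -0.3948  0.075 ] [ 0.0084 -0.5283]
gold [ 22  21 366] [ 0.3607 -0.3155  0.075 ] [-0.1963 -0.4642]
gold [ 19  19 270] [0.3597 0.2892 0.075 ] [-0.2385  0.1301]
```

```bash

python3 -m pendant '[[0,[0.2,-1,-0.15],0],[0,[0.2,-1,-0.15],0],[0,[0.4,-1,-0.15],0],[0,[0.67,-1,-0.15],0]]' >/dev/null
python3 -m pendant '[[0,[1,-0.15,0],0],[0,[1,-0.15,0],0],[0,[1,-0.15,0],0]]' >/dev/null
python3 -m pendant '[[0,[1,0,0],0],[0,[1,0,0],0],[0,[1,0,0],0]]' >/dev/null
python3 -m pendant '[[0,[1,0.3,0],0],[0,[1,0.3,0],0],[0,[1,0.3,0],0],[0,[1,0.3,0],0],[0,[1,0.3,0],0]]'
python3 - <<'E'
from h import *
go(L2W(.001,.081-.0327),.0585)
f=grab('wrist'); save(f,'w3.png')
cv2.imwrite('pics/w3b.png',cv2.resize(cv2.imread('pics/w3.png'),(800,600)))
E
```

```text
time: 17.45
tool_pos: [0.5887, 0.1869, 0.1737]
tool_rot: [-0.001, 0.733, 0.681, -0.003]
contact_force: [0.5, -0.4, -3.0]
gripper_width: 0.644
grasp_force: 65.9
at [0.5887 0.1869 0.1737] units [-0.0032  0.0524  0.9595] yawerr/pi -0.001480191972939733
```

View pics/w3b.png

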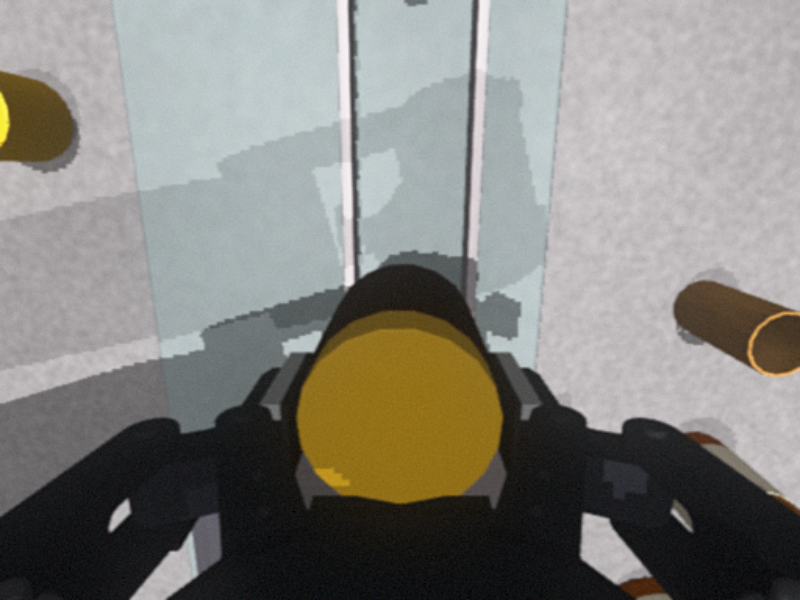

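```bash
python3 - <<'E'
from h import *
p=pose(); f=grab('wrist')
for a,b in [((342,200),(476,200)),((338,50),(486,50))]:
    print(W2L(ray(f,(a[0]*.64,a[1]*.64),.043,p)),W2L(ray(f,(b[0]*.64,b[1]*.64),.043,p)))
print(W2L(p[0]))
go(L2W(.001,.081-.0327),.0585)
E
python3 -m pendant '[[0,[0,0.05,0.3],0],[0,[0,0.05,0.6],0],[0,[0,0.05,0.8],0],[0,[0,0.05,0.9],0],[0,[0,0.05,0.94],0],[0,[0,0.05,0.96],0],[0,[0,0.05,0.97],0],[0,[0,0.05,0.97],0]]'
python3 - <<'E'
from h import *
print(W2L(pose()[0]),pose()[0])
E
```

```text
[-0.0388  0.0961] [0.0386 0.0956]
[-0.0378  0.1748] [0.0412 0.1742]
[-0.0044  0.0483]
at [0.5892 0.1859 0.1751] units [0.0039 0.0454 0.9711] yawerr/pi -0.0020805988856997222
time: 18.35
tool_pos: [0.5974, 0.1867, 0.0624]
tool_rot: [0.001, 0.733, 0.68, 0.001]
contact_force: [-0.8, 0.1, -3.2]
gripper_width: 0.646
grasp_force: 65.8
[0.0041 0.0493] [0.5974 0.1867 0.0624]
```

```bash
python3 -m pendant '[[0,[0,-0.02,0],0],[0,[0,-0.02,0.02],0],[0,[0,-0.02,0.04],0],[0,[0,-0.02,0.045],0],[0,[0,-0.02,0.05],0],[0,[0,-0.02,0.05],0]]'
python3 - <<'E'
from h import *
print(W2L(pose()[0]),pose()[0])
E
```

```text
time: 18.95
tool_pos: [0.5946, 0.1872, 0.0574]
tool_rot: [-0.0, 0.733, 0.68, 0.0]
contact_force: [-5.0, -0.2, 8.9]
gripper_width: 0.644
grasp_force: 66.8
[0.0012 0.0496] [0.5946 0.1872 0.0574]
```

```bash

python3 -m pendant '[[0.85,[0,0,-0.02],0],[0.85,[0,0,-0.02],0],[0.85,[0,0,-0.02],0],[0.85,[0,0,-0.4],0],[0.85,[0,0,-0.8],0],[0.9,[0,0,-1],0],[0.9,[-0.5,-0.5,-1],0],[0.9,[-1,-0.5,-1],0],[0.9,[-1,-0.5,-1],0]]'
python3 -m pendant '[[0.9,[-1,0,0],0],[0.9,[-1,0,0],0],[0.9,[-1,0,0],0]]' >/dev/null
python3 -m pendant '[[0.9,[-1,0,0],0],[0.9,[-1,0,0],0],[0.9,[-1,0,0],0],[0.9,[-1,0,0],0]]' >/dev/null
cat >> h.py <<'E'
def jars():
    f=grab('top')
    hsv=cv2.cvtColor(f['img'],cv2.COLOR_RGB2HSV); m=cv2.inRange(hsv,(22,120,40),(35,255,255))
    n,l,st,c=cv2.connectedComponentsWithStats(m)
    for i in range(1,n):
        if 50<st[i,4]<600:
            w=ray(f,c[i],.075)
            if w[1]<.4: print('gold',st[i,2:5],w[:2], 'L',W2L(ray(f,c[i],.09)))
    return f
E
python3 - <<'E'
from h import *
f=jars(); save(f,'t4.png'); go((.5726,-.379),.16)
cv2.imwrite('pics/t4b.png',cv2.resize(f['img'][130:330,60:440,::-1],(760,400)))
E
```

```text
time: 19.85
tool_pos: [0.524, 0.0703, 0.1748]
tool_rot: [0.0, 0.733, 0.68, -0.0]
contact_force: [0.5, -0.5, -0.5]
gripper_width: 0.904
grasp_force: 0.0
gold [ 20  19 296] [0.5936 0.1883] L [-0.0017  0.0468]
gold [ 20  15 160] [0.5968 0.1248] L [ 0.0058 -0.0154]
gold [ 22  21 351] [ 0.5725 -0.3789] L [ 0.0162 -0.512 ]
gold [ 22  22 375] [ 0.3607 -0.3152] L [-0.1963 -0.4638]
gold [ 19  19 278] [0.3598 0.2891] L [-0.2384  0.1299]
at [ 0.507  -0.1687  0.1746] units [-1.7052  0.6805  0.121 ] yawerr/pi -0.00264993729619258
```

View pics/t4b.png

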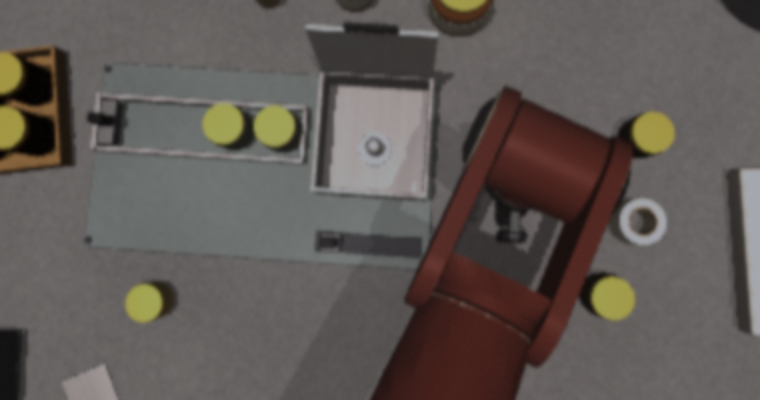

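Two jars stand in the lane at (222,124) and (274,126) in the crop; now jar B.

```bash

python3 -m pendant '[[0.9,[-1,0.4,0],0],[0.9,[-1,0.4,0],0],[0.9,[-1,0.4,0],0]]' >/dev/null
python3 -m pendant '[[0.9,[-0.7,0.28,0],0],[0.9,[-0.7,0.28,0],0],[0.9,[-0.7,0.28,0.1],0],[0.9,[-0.7,0.28,0.1],0],[0.9,[-0.7,0.28,0.1],0]]' >/dev/null
python3 - <<'E'
from h import *
go((.5725,-.379),.034)
E
```

```text
at [ 0.5733 -0.3751  0.1619] units [-0.0351 -0.0026  1.0654] yawerr/pi -0.0012718420420543127
```

```bash

python3 -m pendant '[[0.9,[-0.02,-0.01,0.2],0],[0.9,[-0.02,-0.01,0.6],0],[0.9,[-0.02,-0.01,1],0],[0.9,[-0.02,-0.01,1],0],[0,[-0.02,-0.01,1],0],[0,[-0.02,-0.01,1],0],[0,[-0.02,-0.01,1],0],[0,[-0.02,-0.01,1],0],[0,[-0.02,-0.01,1],0],[0,[-0.02,-0.01,1],0]]'
python3 -m pendant '[[0,[0,0,-0.4],0],[0,[0,0,-0.8],0],[0,[0,0,-1],0],[0,[0,0,-1],0]]'
python3 - <<'E'
from h import *
go(L2W(0,.081+.0327),.17)
E
```

```text
time: 22.4
tool_pos: [0.5736, -0.3808, 0.0461]
tool_rot: [0.002, 0.733, 0.68, 0.0]
contact_force: [0.4, -0.5, 6.4]
gripper_width: 0.641
grasp_force: 63.9
time: 22.8
tool_pos: [0.5744, -0.3817, 0.1697]
tool_rot: [0.005, 0.733, 0.68, 0.001]
contact_force: [0.3, -0.5, -0.6]
gripper_width: 0.646
grasp_force: 65.0
at [ 0.5744 -0.3817  0.1697] units [ 5.2738 -0.2011 -0.0373] yawerr/pi -0.001856185277689882
```

```bash

python3 -m pendant '[[0,[1,-0.25,-0.15],0],[0,[1,-0.25,-0.15],0],[0,[1,-0.25,-0.15],0]]' 
python3 -m pendant '[[0,[1,-0.2,0],0],[0,[1,-0.2,0],0],[0,[1,-0.2,0],0]]' >/dev/null
python3 -m pendant '[[0,[1,0,0],0],[0,[1,0,0],0],[0,[1,0,0],0]]' >/dev/null
python3 -m pendant '[[0,[1,0,0],0],[0,[1,0,0],0],[0,[1,0,0],0]]' >/dev/null
python3 -m pendant '[[0,[1,0.2,0],0],[0,[1,0.2,0],0],[0,[1,0.2,0],0]]' >/dev/null
python3 -m pendant '[[0,[0.27,0.05,0],0],[0,[0.27,0.05,0],0],[0,[0.27,0.05,0],0],[0,[0.27,0.05,0],0],[0,[0.27,0.05,0],0]]'
python3 - <<'E'
from h import *
go(L2W(.001,.081+.0327),.063)
E
```

```text
time: 23.1
tool_pos: [0.5494, -0.2542, 0.1785]
tool_rot: [-0.002, 0.733, 0.681, -0.0]
contact_force: [0.1, 0.2, -1.9]
gripper_width: 0.642
grasp_force: 64.9
time: 24.8
tool_pos: [0.595, 0.2517, 0.1802]
tool_rot: [-0.0, 0.733, 0.68, -0.001]
contact_force: [-0.1, -0.6, -2.1]
gripper_width: 0.639
grasp_force: 64.9
at [0.595  0.2517 0.1802] units [-0.0019  0.0327  0.9766] yawerr/pi -0.002215012020259318
```

```bash

python3 -m pendant '[[0,[0.02,0.03,0.3],0],[0,[0.02,0.03,0.6],0],[0,[0.02,0.03,0.8],0],[0,[0.02,0.03,0.9],0],[0,[0.02,0.03,0.95],0],[0,[0.02,0.03,0.95],0],[0,[0.02,0.03,0.95],0]]'
python3 - <<'E'
from h import *
go(L2W(.001,.081+.0337),.060)
E
```

```text
time: 25.5
tool_pos: [0.6004, 0.2551, 0.0688]
tool_rot: [0.001, 0.733, 0.68, 0.001]
contact_force: [0.0, 0.1, -1.7]
gripper_width: 0.641
grasp_force: 64.9
at [0.6004 0.2551 0.0688] units [-0.0262 -0.0114  0.0734] yawerr/pi -0.0019100198499720671
```

```bash
python3 -m pendant '[[0,[-0.02,-0.01,0.03],0],[0,[-0.02,-0.01,0.05],0],[0,[-0.02,-0.01,0.06],0],[0,[-0.02,-0.01,0.07],0],[0,[-0.02,-0.01,0.075],0],[0,[-0.02,-0.01,0.075],0]]'
python3 - <<'E'
from h import *
print(W2L(pose()[0]),pose()[0])
E
```

```text
time: 26.1
tool_pos: [0.5984, 0.253, 0.0609]
tool_rot: [0.0, 0.733, 0.68, 0.0]
contact_force: [-4.9, -1.3, 9.7]
gripper_width: 0.644
grasp_force: 65.5
[0.0005 0.1155] [0.5984 0.253  0.0609]
```

```bash

python3 -m pendant '[[0.85,[0,0,-0.02],0],[0.85,[0,0,-0.02],0],[0.85,[0,0,-0.02],0],[0.85,[0,0,-0.4],0],[0.85,[0,0,-0.8],0],[0.9,[0,0,-1],0],[0.9,[-0.5,-0.5,-1],0],[0.9,[-1,-0.6,-1],0],[0.9,[-1,-0.6,-1],0]]'
python3 -m pendant '[[0.9,[-1,-0.4,0],0],[0.9,[-1,-0.4,0],0],[0.9,[-1,-0.4,0],0]]' >/dev/null
python3 -m pendant '[[0.9,[-1,-0.3,0],0],[0.9,[-1,-0.3,0],0],[0.9,[-1,-0.3,0],0],[0.9,[-1,-0.3,0],0]]' >/dev/null
python3 - <<'E'
from h import *
f=jars(); save(f,'t5.png'); go((.3607,-.3152),.16)
E
```

```text
time: 27.0
tool_pos: [0.5157, 0.1373, 0.1776]
tool_rot: [0.0, 0.733, 0.681, -0.0]
contact_force: [-0.1, -0.3, -0.1]
gripper_width: 0.904
grasp_force: 0.0
gold [ 20  19 313] [0.5977 0.2521] L [-0.002   0.1098]
gold [ 22  19 321] [0.5934 0.1899] L [-0.002   0.0484]
gold [ 21  20 239] [0.5922 0.1215] L [ 0.0015 -0.0189]
gold [ 22  22 372] [ 0.3608 -0.3153] L [-0.1962 -0.4639]
gold [ 19  19 279] [0.3598 0.2891] L [-0.2383  0.13  ]
at [ 0.4149 -0.0957  0.1778] units [-1.8592 -0.3072  0.1475] yawerr/pi -0.002896825566676856
```

```bash

python3 -m pendant '[[0.9,[-1,-0.16,0],0],[0.9,[-1,-0.16,0],0],[0.9,[-1,-0.16,0],0]]' >/dev/null
python3 -m pendant '[[0.9,[-0.85,-0.15,0],0],[0.9,[-0.85,-0.15,0],0],[0.9,[-0.85,-0.15,0.1],0],[0.9,[-0.85,-0.15,0.1],0],[0.9,[-0.85,-0.15,0.1],0]]' >/dev/null
python3 - <<'E'
from h import *
go((.3608,-.3153),.034)
E
```

```text
at [ 0.362  -0.3116  0.165 ] units [-0.0337 -0.0065  1.0916] yawerr/pi -0.0013126316750962143
```

```bash

python3 -m pendant '[[0.9,[-0.02,-0.01,0.2],0],[0.9,[-0.02,-0.01,0.6],0],[0.9,[-0.02,-0.01,1],0],[0.9,[-0.02,-0.01,1],0],[0,[-0.02,-0.01,1],0],[0,[-0.02,-0.01,1],0],[0,[-0.02,-0.01,1],0],[0,[-0.02,-0.01,1],0],[0,[-0.02,-0.01,1],0],[0,[-0.02,-0.01,1],0]]'
python3 -m pendant '[[0,[0,0,-0.4],0],[0,[0,0,-0.8],0],[0,[0,0,-1],0],[0,[0,0,-1],0]]'
python3 - <<'E'
from h import *
go(L2W(0.0,.179),.17)
E
```

```text
time: 29.55
tool_pos: [0.362, -0.3173, 0.0489]
tool_rot: [0.003, 0.733, 0.68, 0.0]
contact_force: [1.7, 2.3, 6.7]
gripper_width: 0.626
grasp_force: 64.2
time: 29.95
tool_pos: [0.3622, -0.318, 0.1716]
tool_rot: [0.005, 0.733, 0.68, -0.0]
contact_force: [0.8, -0.1, -2.0]
gripper_width: 0.629
grasp_force: 64.8
at [ 0.3622 -0.318   0.1716] units [ 5.4217  1.5988 -0.0156] yawerr/pi -0.001868548282630505
```

```bash

python3 -m pendant '[[0,[1,0.3,-0.15],0],[0,[1,0.3,-0.15],0],[0,[1,0.3,-0.15],0]]' 
python3 -m pendant '[[0,[1,0.3,0],0],[0,[1,0.3,0],0],[0,[1,0.3,0],0]]' >/dev/null
python3 -m pendant '[[0,[1,0.3,0],0],[0,[1,0.3,0],0],[0,[1,0.3,0],0]]' >/dev/null
python3 -m pendant '[[0,[1,0.3,0],0],[0,[1,0.3,0],0],[0,[1,0.3,0],0]]' >/dev/null
python3 -m pendant '[[0,[1,0.3,0],0],[0,[1,0.3,0],0],[0,[1,0.3,0],0]]' >/dev/null
python3 -m pendant '[[0,[0.45,0.12,0],0],[0,[0.45,0.12,0],0],[0,[0.45,0.12,0],0],[0,[0.45,0.12,0],0],[0,[0.45,0.12,0],0]]'
python3 - <<'E'
from h import *
go(L2W(.001,.179),.066)
E
```

```text
time: 30.25
tool_pos: [0.4049, -0.1958, 0.1825]
tool_rot: [-0.001, 0.733, 0.681, 0.0]
contact_force: [0.6, -0.3, -1.8]
gripper_width: 0.629
grasp_force: 64.8
time: 31.95
tool_pos: [0.6026, 0.3206, 0.1834]
tool_rot: [-0.0, 0.734, 0.68, -0.001]
contact_force: [-0.0, -0.6, -0.9]
gripper_width: 0.631
grasp_force: 64.7
at [0.6026 0.3206 0.1834] units [-0.0351  0.0094  0.9781] yawerr/pi -0.0022280443812963476
```

```bash

python3 -m pendant '[[0,[-0.02,0,0.3],0],[0,[-0.02,0,0.6],0],[0,[-0.02,0,0.8],0],[0,[-0.02,0,0.9],0],[0,[-0.02,0,0.92],0],[0,[-0.02,0,0.92],0],[0,[-0.02,0,0.92],0]]'
python3 - <<'E'
from h import *
go(L2W(.001,.1795),.063)
E
```

```text
time: 32.65
tool_pos: [0.6042, 0.32, 0.0759]
tool_rot: [0.001, 0.733, 0.68, 0.002]
contact_force: [0.2, 0.2, -0.9]
gripper_width: 0.634
grasp_force: 64.7
at [0.6042 0.32   0.0759] units [-0.0277 -0.0061  0.1078] yawerr/pi -0.0019112829281454672
```

```bash
python3 -m pendant '[[0,[-0.02,-0.01,0.03],0],[0,[-0.02,-0.01,0.06],0],[0,[-0.02,-0.01,0.08],0],[0,[-0.02,-0.01,0.095],0],[0,[-0.02,-0.01,0.105],0],[0,[-0.02,-0.01,0.105],0]]'
python3 - <<'E'
from h import *
print(W2L(pose()[0]),pose()[0])
E
```

```text
time: 33.25
tool_pos: [0.6017, 0.318, 0.0639]
tool_rot: [-0.0, 0.733, 0.68, 0.0]
contact_force: [-5.3, -0.6, 11.8]
gripper_width: 0.628
grasp_force: 66.3
[-0.0007  0.1806] [0.6017 0.318  0.0639]
```

```bash

python3 -m pendant '[[0.85,[0,0,-0.02],0],[0.85,[0,0,-0.02],0],[0.85,[0,0,-0.02],0],[0.85,[0,0,-0.4],0],[0.85,[0,0,-0.8],0],[0.9,[0,0,-1],0],[0.9,[-0.5,-0.5,-1],0],[0.9,[-1,-0.6,-1],0],[0.9,[-1,-0.6,-1],0]]'
python3 -m pendant '[[1,[-1,-0.4,0],0],[1,[-1,-0.4,0],0],[1,[-1,-0.4,0],0]]' >/dev/null
python3 -m pendant '[[1,[-1,-0.1,0],0],[1,[-1,-0.1,0],0],[1,[-1,-0.1,0],0],[1,[-1,-0.1,0],0]]' >/dev/null
python3 - <<'E'
from h import *
f=jars(); save(f,'t6.png'); go((.4546,-.366),.16)
cv2.imwrite('pics/t6b.png',cv2.resize(f['img'][130:330,60:440,::-1],(760,400)))
g=cv2.cvtColor(f['img'],cv2.COLOR_RGB2HSV); r=g[200:290,350:410]
m=((r[:,:,2]>110)&(r[:,:,1]<50)).astype(np.uint8)
n,l,st,c=cv2.connectedComponentsWithStats(m)
for i in range(1,n):
    if st[i,4]>60:
        cn,_=cv2.findContours((l==i).astype(np.uint8),0,2); (u,v),rad=cv2.minEnclosingCircle(cn[0])
        print('roll?',st[i],(u+350)*1.5625,(v+200)*1.5625,rad,ray(f,(u+350,v+200),.06))
E
```

```text
time: 34.15
tool_pos: [0.5193, 0.2019, 0.1805]
tool_rot: [0.0, 0.733, 0.681, -0.0]
contact_force: [0.5, -0.4, 0.3]
gripper_width: 0.899
grasp_force: 0.0
gold [ 22  20 347] [0.5997 0.3191] L [-0.0046  0.1759]
gold [ 22  19 343] [0.5973 0.2543] L [-0.0025  0.1119]
gold [ 22  20 325] [0.5932 0.19  ] L [-0.0022  0.0484]
gold [ 21  20 246] [0.5919 0.1211] L [ 0.0012 -0.0193]
gold [ 20  19 278] [0.3599 0.289 ] L [-0.2382  0.1299]
at [ 0.4427 -0.0326  0.1808] units [-2.7624  0.3151  0.1719] yawerr/pi -0.0027608145479903748
roll? [ 20  28  24  25 311] 596.1753726005554 375.39645433425903 12.26626968383789 [ 0.4573 -0.3665  0.06  ]
```

View pics/t6b.png

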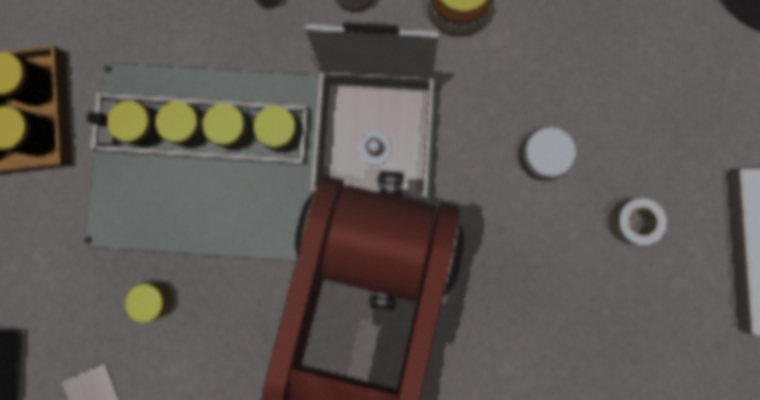

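All four jars stand in the lane; the roll is at (643,221) in the crop, unmoved.

```bash

python3 -m pendant '[[1,[-1,0.1,0],0],[1,[-1,0.1,0],0],[1,[-1,0.1,0],0]]' >/dev/null
python3 -m pendant '[[1,[-1,0.1,0],0],[1,[-1,0.1,0],0],[1,[-1,0.1,0],0]]' >/dev/null
python3 -m pendant '[[1,[-0.75,0.12,0],0],[1,[-0.75,0.12,0],0],[1,[-0.75,0.12,0.15],0],[1,[-0.75,0.12,0.15],0],[1,[-0.75,0.12,0.15],0]]' >/dev/null
python3 - <<'E'
from h import *
go((.456,-.3663),.030)
E
```

```text
at [ 0.4569 -0.3621  0.162 ] units [-0.0372 -0.0033  1.0996] yawerr/pi -0.0012896163286007603
```

```bash

python3 -m pendant '[[1,[-0.02,-0.01,0.2],0],[1,[-0.02,-0.01,0.6],0],[1,[-0.02,-0.01,1],0],[1,[-0.02,-0.01,1],0],[0,[-0.02,-0.01,1],0],[0,[-0.02,-0.01,1],0],[0,[-0.02,-0.01,1],0],[0,[-0.02,-0.01,1],0],[0,[-0.02,-0.01,1],0],[0,[-0.02,-0.01,1],0]]'
python3 -m pendant '[[0,[0,0,-0.4],0],[0,[0,0,-0.8],0],[0,[0,0,-1],0],[0,[0,0,-1],0]]'
python3 - <<'E'
from h import *
go(L2W(q()[3]-.012,-.152),.18)
p=pose();f=grab('wrist'); save(f,'w4.png')
E
```

```text
time: 37.0
tool_pos: [0.4576, -0.368, 0.0475]
tool_rot: [0.004, 0.733, 0.68, 0.0]
contact_force: [0.3, 1.6, 7.8]
gripper_width: 0.687
grasp_force: 65.3
time: 37.4
tool_pos: [0.4577, -0.3687, 0.1704]
tool_rot: [0.006, 0.733, 0.68, 0.0]
contact_force: [0.8, -0.1, -1.6]
gripper_width: 0.683
grasp_force: 65.6
at [ 0.4577 -0.3687  0.1704] units [ 3.0229  0.6716 -0.0992] yawerr/pi -0.001804857766442074
```

```bash

python3 -m pendant '[[0,[0.8,0.2,-0.15],0],[0,[1,0.2,-0.15],0],[0,[1,0.2,-0.15],0]]'  >/dev/null
python3 -m pendant '[[0,[1,0.2,0],0],[0,[1,0.2,0],0],[0,[1,0.2,0],0]]' >/dev/null
python3 -m pendant '[[0,[1,0.22,0],0],[0,[1,0.22,0],0],[0,[1,0.22,0],0],[0,[1,0.22,0],0],[0,[1,0.22,0],0],[0,[1,0.22,0],0]]'
python3 - <<'E'
from h import *
go(L2W(q()[3]-.012,-.152),.10)
f=grab('top'); cv2.imwrite('pics/t7.png',cv2.resize(f['img'][140:260,170:330,::-1],(800,600),interpolation=cv2.INTER_CUBIC))
print(manip.state()['gripper_width'])
E
```

```text
time: 38.65
tool_pos: [0.5554, -0.0134, 0.1797]
tool_rot: [-0.001, 0.733, 0.68, -0.001]
contact_force: [0.8, -0.2, -2.4]
gripper_width: 0.684
grasp_force: 65.6
at [ 0.5554 -0.0134  0.1797] units [0.0105 0.0818 0.6637] yawerr/pi -0.0021560475308226796
0.6862861807313475
```

View pics/t7.png

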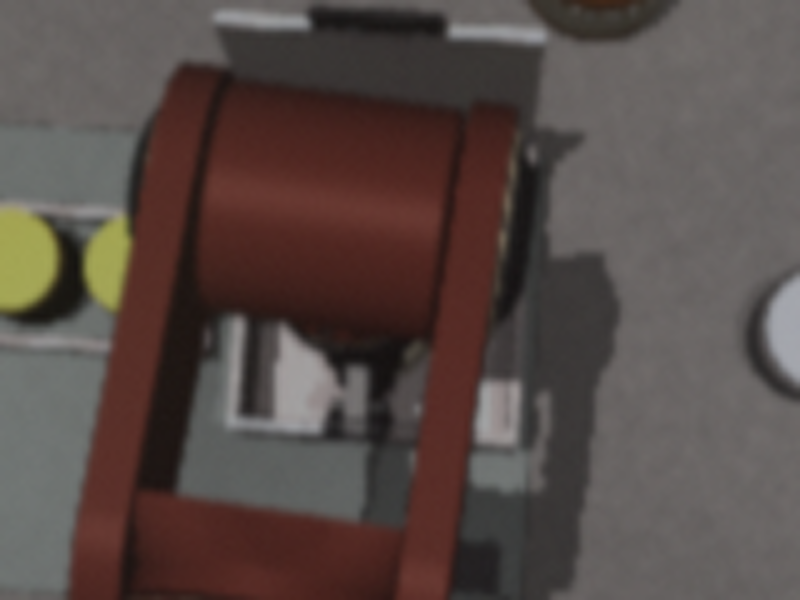

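The arm hides the roll here; the computed offset is used. Lowering to above the tip, then on.

```bash

python3 -m pendant '[[0,[0,0.07,0.15],0],[0,[0,0.07,0.3],0],[0,[0,0.07,0.4],0],[0,[0,0.07,0.4],0],[0,[0,0.07,0.4],0]]'
python3 - <<'E'
from h import *
go(L2W(-.0145,-.1525),.0685)
E
```

```text
time: 39.2
tool_pos: [0.5645, -0.0137, 0.133]
tool_rot: [-0.0, 0.733, 0.68, -0.0]
contact_force: [-0.3, 0.2, -0.9]
gripper_width: 0.685
grasp_force: 65.6
at [ 0.5645 -0.0137  0.133 ] units [0.0031 0.0033 0.5372] yawerr/pi -0.002094181673583867
```

```bash

python3 -m pendant '[[0,[0,0,0.1],0],[0,[0,0,0.2],0],[0,[0,0,0.3],0],[0,[0,0,0.3],0]]'
python3 -m pendant '[[0,[0,0,0.06],0],[0,[0,0,0.12],0],[0,[0,0,0.18],0],[0,[0,0,0.2],0],[0,[0,0,0.2],0]]'
python3 - <<'E'
from h import *
go(L2W(-.0145,-.1525),.0685)
E
```

```text
time: 39.6
tool_pos: [0.5626, -0.0129, 0.0938]
tool_rot: [-0.002, 0.733, 0.68, -0.002]
contact_force: [-0.5, -0.3, -1.9]
gripper_width: 0.686
grasp_force: 65.6
time: 40.1
tool_pos: [0.5642, -0.0131, 0.0722]
tool_rot: [-0.0, 0.733, 0.68, -0.0]
contact_force: [-0.4, -0.2, -2.1]
gripper_width: 0.689
grasp_force: 65.6
at [ 0.5642 -0.0131  0.0722] units [-0.0015  0.0062  0.0311] yawerr/pi -0.001827957927690832
```

```bash

python3 -m pendant '[[0,[0,0,0.02],0],[0,[0,0,0.03],0],[0,[0,0,0.035],0],[0,[0,0,0.035],0]]'
python3 -m pendant '[[0.9,[0,0,-0.01],0],[0.9,[0,0,-0.01],0],[0.9,[0,0,-0.01],0],[0.9,[0,0,-0.4],0],[0.9,[0,0,-0.8],0],[0.9,[0,0,-1],0],[0.9,[0,-0.5,-1],0],[0.5,[0,-1,-1],0],[0,[0,-1,-1],0]]'
python3 - <<'E'
from h import *
p=pose(); f=grab('wrist'); save(f,'w5.png'); g=grab('top')
a=cv2.resize(g['img'][130:270,180:340],(457,400)); b=cv2.resize(f['img'],(533,400))
cv2.imwrite('pics/c5.png',cv2.resize(np.hstack([a,b]),(800,323))[:,:,::-1])
go(L2W(-.0145,-.1525),.2); print(W2L(p[0]))
E
```

```text
time: 40.5
tool_pos: [0.5646, -0.0132, 0.0688]
tool_rot: [0.0, 0.733, 0.68, 0.0]
contact_force: [0.1, 0.1, -2.6]
gripper_width: 0.687
grasp_force: 65.6
time: 41.4
tool_pos: [0.442, -0.0038, 0.188]
tool_rot: [-0.001, 0.733, 0.68, -0.0]
contact_force: [0.6, -0.1, 0.1]
gripper_width: 0.578
grasp_force: 0.0
at [ 0.4432 -0.0039  0.1886] units [-0.0025  1.017  -0.094 ] yawerr/pi -0.0018189827900946982
[-0.1378 -0.1514]
```

View pics/c5.png

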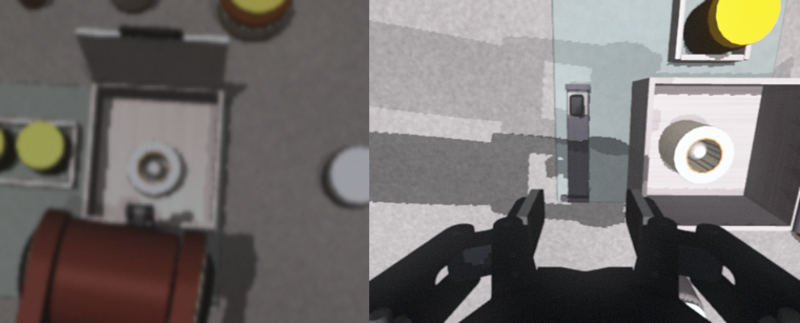

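Roll sits on the spindle, upright (right panel (702,153)). Now over the lid, to its far side, fingers shut.

```bash

python3 -m pendant '[[0,[0,0,-0.4],0],[0,[0,0,-0.8],0],[0,[0,0,-1],0],[0,[0,0,-1],0]]' >/dev/null
python3 -m pendant '[[0,[0,0.3,-0.15],0],[0,[0,0.7,-0.15],0],[0,[0,1,-0.15],0],[0,[0,1,-0.15],0]]'
python3 -m pendant '[[0,[0,0.4,0],0],[0,[0,0.8,0],0],[0,[0,1,0],0],[0,[0,1,0],0]]'
python3 -m pendant '[[0,[0,0.3,0],0],[0,[0,0.3,0],0],[0,[0,0.3,0],0]]'
python3 - <<'E'
from h import *
go(L2W(.138,-.152),.235); print(W2L(pose()[0]))
f=grab('scene'); cv2.imwrite('pics/s8.png',cv2.resize(f['img'][100:300,120:386,::-1],(798,600)))
E
```

```text
time: 42.3
tool_pos: [0.5676, -0.0137, 0.323]
tool_rot: [-0.002, 0.733, 0.68, -0.001]
contact_force: [-0.9, 0.1, -0.7]
gripper_width: -0.003
grasp_force: 0.0
time: 42.7
tool_pos: [0.6859, -0.0225, 0.3237]
tool_rot: [-0.001, 0.733, 0.68, -0.001]
contact_force: [-0.3, 0.1, 0.1]
gripper_width: 0.003
grasp_force: 0.0
time: 43.0
tool_pos: [0.7195, -0.0248, 0.3255]
tool_rot: [-0.001, 0.733, 0.68, -0.001]
contact_force: [-0.1, -0.5, -0.5]
gripper_width: -0.0
grasp_force: 0.0
at [ 0.7195 -0.0248  0.3255] units [ 0.01   -0.0195  0.7544] yawerr/pi -0.0018182478287742838
[ 0.1405 -0.1532]
```

View pics/s8.png

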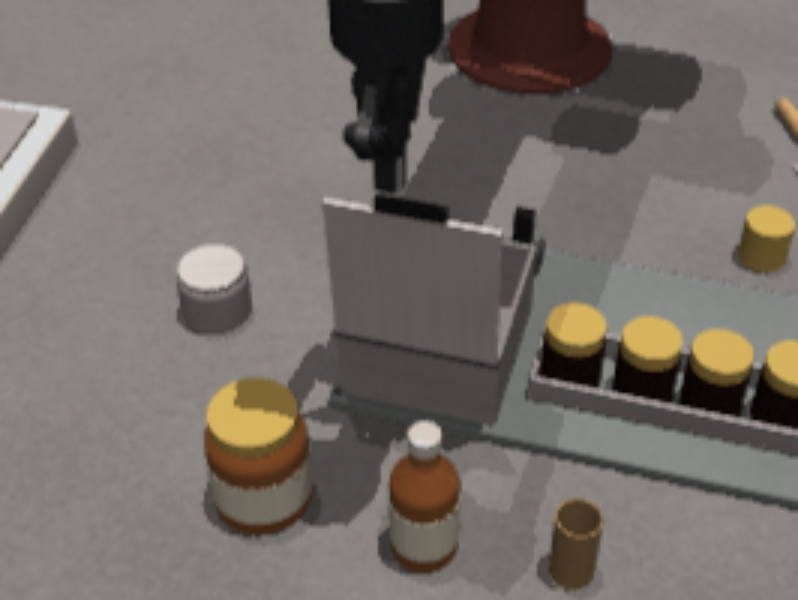

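Fingers hang above and beyond the lid's top edge, clear of bottle and big jar. Lower and push along the arc.

```bash

python3 -m pendant '[[0,[0,0,0.25],0],[0,[0,0,0.5],0],[0,[0,0,0.7],0],[0,[0,0,0.72],0],[0,[0,0,0.72],0]]'
python3 -m pendant '[[0,[0,-0.15,0],0],[0,[0,-0.3,0],0],[0,[0,-0.45,0.02],0],[0,[0,-0.6,0.05],0],[0,[0,-0.73,0.08],0],[0,[0,-0.85,0.14],0],[0,[0,-0.95,0.2],0],[0,[0,-1,0.23],0],[0,[0,-1,0.23],0]]'
python3 - <<'E'
from h import *
print(W2L(pose()[0]),pose()[0])
f=grab('scene'); cv2.imwrite('pics/s9.png',f['img'][100:300,120:386,::-1])
E
```

```text
time: 43.55
tool_pos: [0.7194, -0.0247, 0.241]
tool_rot: [-0.0, 0.733, 0.68, -0.0]
contact_force: [0.5, 0.2, 0.8]
gripper_width: 0.003
grasp_force: 0.0
time: 44.45
tool_pos: [0.6007, -0.0159, 0.2147]
tool_rot: [0.001, 0.733, 0.68, 0.001]
contact_force: [0.5, 0.1, 0.5]
gripper_width: -0.002
grasp_force: 0.0
[ 0.0214 -0.1526] [ 0.6007 -0.0159  0.2147]
```

View pics/s9.png

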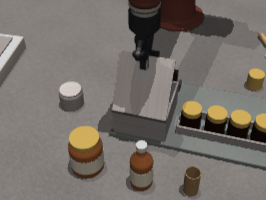

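The lid is following the fingers, tilted about half way. Continue.

```bash

python3 -m pendant '[[0,[0,-0.16,0.14],0],[0,[0,-0.31,0.28],0],[0,[0,-0.4,0.43],0],[0,[0,-0.47,0.57],0],[0,[0,-0.5,0.72],0],[0,[0,-0.53,0.86],0],[0,[0,-0.53,0.88],0],[0,[0,-0.53,0.88],0]]'
python3 -m pendant '[[0,[0,0,0.02],0],[0,[0,0,0.04],0],[0,[0,0,0.05],0],[0,[0,0,0.05],0],[0,[0,0,0.05],0]]'
python3 - <<'E'
from h import *
print(W2L(pose()[0]),pose()[0])
E
```

```text
time: 45.3
tool_pos: [0.5375, -0.0112, 0.1075]
tool_rot: [-0.0, 0.733, 0.68, -0.0]
contact_force: [0.5, 0.2, -0.7]
gripper_width: -0.003
grasp_force: 0.0
time: 45.8
tool_pos: [0.5384, -0.0113, 0.1062]
tool_rot: [0.001, 0.733, 0.68, 0.0]
contact_force: [-10.5, 1.6, 20.3]
gripper_width: 0.001
grasp_force: 10.2
[-0.0411 -0.1523] [ 0.5384 -0.0113  0.1062]
```

```bash

python3 -m pendant '[[0,[0,0,-0.3],0],[0,[0,0,-0.7],0],[0,[0,-0.4,-0.9],0],[1,[-0.2,-0.9,-0.9],0],[1,[-0.2,-0.9,-0.9],0],[1,[-0.2,-0.9,-0.9],0],[1,[-0.2,-0.9,-0.9],0]]'
python3 - <<'E'
from h import *
p=pose(); f=grab('wrist'); save(f,'w6.png'); cv2.imwrite('pics/w6b.png',cv2.resize(f['img'],(768,576))[:,:,::-1])
print(W2L(p[0]),p[0])
for y in (-.09,-.1,-.11): print(proj(f,[*L2W(-.147,y),.087],p)*1.5)
np.savez('w6.npz',t=p[0],R=p[1])
E
```

```text
time: 46.5
tool_pos: [0.4283, -0.0271, 0.2099]
tool_rot: [0.001, 0.733, 0.68, 0.001]
contact_force: [-0.1, -0.6, -0.1]
gripper_width: 0.687
grasp_force: 0.0
[-0.1499 -0.1756] [ 0.4283 -0.0271  0.2099]
[388.5462 124.3483]
[388.6316 142.9778]
[388.7153 161.2292]
```

View pics/w6b.png

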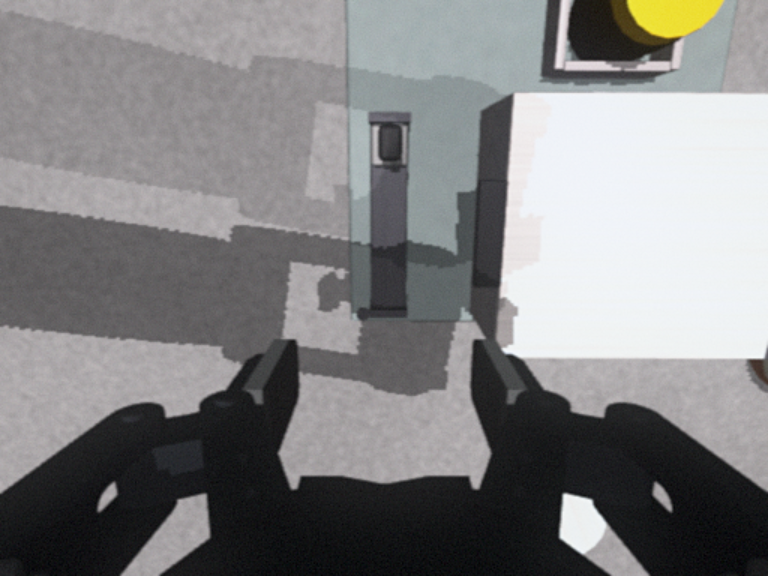

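Lid lies shut (white rectangle); lock grip top at (390,141), i.e. L y ≈ -0.099, x ≈ -0.147. I'll turn the gripper a quarter so its fingers straddle the grip along the track and clear the tab.

```bash

python3 -m pendant '[[0.6,[0.64,0.02,0],0.45],[0.6,[0.64,0.02,0],0.45],[0.6,[0.64,0.02,0],0.45],[0.6,[0.64,0.02,0],0.45],[0.6,[0.64,0.02,0],0.45],[0.6,[0.64,0.02,0],0.45],[0.6,[0.64,0.02,0],0.45],[0.6,[0.64,0.02,0],0.45],[0.6,[0.64,0.02,0],0.45],[0.6,[0.64,0.02,0],0.45]]' >/dev/null
python3 -m pendant '[[0.6,[0,0,0.3],0.05],[0.6,[0,0,0.3],0.05],[0.6,[0,0,0.3],0.05],[0.6,[0,0,0.3],0.05]]'
python3 - <<'E'
from h import *
p=pose(); print(W2L(p[0]),p[1][:2,:2]); go(L2W(-.147,-.099),.058)
f=grab('wrist'); cv2.imwrite('pics/w7.png',f['img'][:,:,::-1]); print(proj(f,[*L2W(-.147,-.099),.087],p))
E
```

```text
time: 47.95
tool_pos: [0.4367, 0.0495, 0.1744]
tool_rot: [-0.0, 0.999, -0.036, 0.001]
contact_force: [1.1, -0.2, 0.4]
gripper_width: 0.6
grasp_force: 0.0
[-0.1468 -0.0986] [[ 0.9974 -0.0724]
 [-0.0724 -0.9974]]
at [0.4367 0.0495 0.1744] units [-0.0032  0.0034  0.9696] yawerr/pi -0.5010741113799364
[255.754  193.0291]
```

View pics/w7.png

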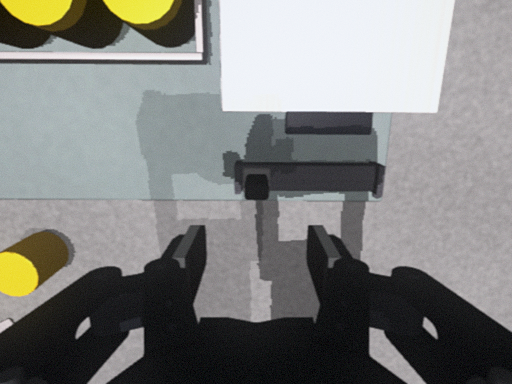

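Wrist view: grip at (257,190) between the fingers as predicted; lid flat with its tab at the front. Grip it and slide.

```bash

python3 -m pendant '[[0.6,[0,0,0.3],0],[0.6,[0,0,0.6],0],[0.6,[0,0,0.95],0],[0.6,[0,0,0.95],0],[0,[0,0,0.95],0],[0,[0,0,0.95],0],[0,[0,0,0.95],0],[0,[0,0,0.95],0],[0,[0,0,0.95],0]]'
python3 -m pendant '[[0,[0,0.15,0],0],[0,[0,0.3,0],0],[0,[0,0.45,0],0],[0,[0,0.55,0],0],[0,[0,0.58,0],0],[0,[0,0.58,0],0],[0,[0,0.58,0],0]]'
python3 - <<'E'
from h import *
print(W2L(pose()[0]))
E
```

```text
time: 48.9
tool_pos: [0.4382, 0.0493, 0.0625]
tool_rot: [0.0, 0.999, -0.037, 0.003]
contact_force: [-1.2, 0.6, 7.5]
gripper_width: 0.223
grasp_force: 59.4
time: 49.6
tool_pos: [0.4327, -0.0212, 0.0625]
tool_rot: [0.001, 0.999, -0.037, 0.002]
contact_force: [-2.4, -1.8, 8.5]
gripper_width: 0.222
grasp_force: 59.8
[-0.1459 -0.1694]
```

```bash

python3 -m pendant '[[0,[0,0.06,0],0],[0,[0,0.12,0],0],[0,[0,0.15,0],0],[0,[0,0.15,0],0],[0,[0,0.15,0],0]]'
python3 -m pendant '[[0,[0,0.04,0],0],[0,[0,0.08,0],0],[0,[0,0.08,0],0],[0,[0,0.08,0],0]]'
python3 - <<'E'
from h import *
print(W2L(pose()[0]))
E
```

```text
time: 50.1
tool_pos: [0.4313, -0.0388, 0.0625]
tool_rot: [0.001, 0.999, -0.037, 0.002]
contact_force: [-2.0, -0.2, 7.9]
gripper_width: 0.219
grasp_force: 59.8
time: 50.5
tool_pos: [0.4305, -0.0483, 0.0625]
tool_rot: [0.001, 0.999, -0.037, 0.002]
contact_force: [-3.5, -0.4, 9.1]
gripper_width: 0.221
grasp_force: 59.8
[-0.1461 -0.1967]
```

```bash

python3 -m pendant '[[0,[0,0.02,0],0],[0,[0,0.04,0],0],[0,[0,0.05,0],0],[0,[0,0.05,0],0],[0,[0,0.05,0],0]]'
python3 - <<'E'
from h import *
print(W2L(pose()[0]))
E
```

```text
time: 51.0
tool_pos: [0.4303, -0.0505, 0.0625]
tool_rot: [-0.004, 0.999, -0.038, 0.002]
contact_force: [-1.1, 15.2, 11.2]
gripper_width: 0.218
grasp_force: 60.2
[-0.1462 -0.1989]
```

```bash

python3 -m pendant '[[0,[0,0.03,0],0],[0,[0,0.03,0],0],[0,[0,0.03,0],0]]'
python3 -m pendant '[[0.5,[0,-0.05,0],0],[0.5,[0,-0.05,0],0],[0.5,[0,-0.05,0],0],[0.5,[0,-0.05,-0.4],0],[0.5,[0,-0.05,-0.8],0],[0.5,[0,-0.05,-1],0],[0.5,[-0.3,-0.05,-1],0],[0.5,[-0.3,-0.05,-1],0]]'
python3 - <<'E'
from h import *
f=jars(); g=grab('scene')
a=cv2.resize(f['img'][130:280,95:315],(587,400)); b=cv2.resize(g['img'][120:300,100:420],(711,400))
cv2.imwrite('pics/c9.png',np.vstack([cv2.resize(a,(440,300)),cv2.resize(b,(533,300))[:,:440]])[:,:,::-1])
E
```

```text
time: 51.3
tool_pos: [0.4303, -0.0509, 0.0624]
tool_rot: [-0.008, 0.999, -0.038, 0.003]
contact_force: [0.2, 29.3, 12.5]
gripper_width: 0.22
grasp_force: 60.7
time: 52.1
tool_pos: [0.3907, -0.0487, 0.1798]
tool_rot: [0.001, 0.999, -0.038, 0.001]
contact_force: [0.2, 0.2, 0.7]
gripper_width: 0.505
grasp_force: 0.0
gold [ 22  20 344] [0.5999 0.3191] L [-0.0045  0.1758]
gold [ 22  19 346] [0.5972 0.2541] L [-0.0026  0.1118]
gold [ 22  20 324] [0.5932 0.1903] L [-0.0022  0.0488]
gold [ 19  16 184] [0.5954 0.1231] L [ 0.0045 -0.0171]
gold [ 20  19 279] [0.3599 0.289 ] L [-0.2382  0.1299]
```

View pics/c9.png

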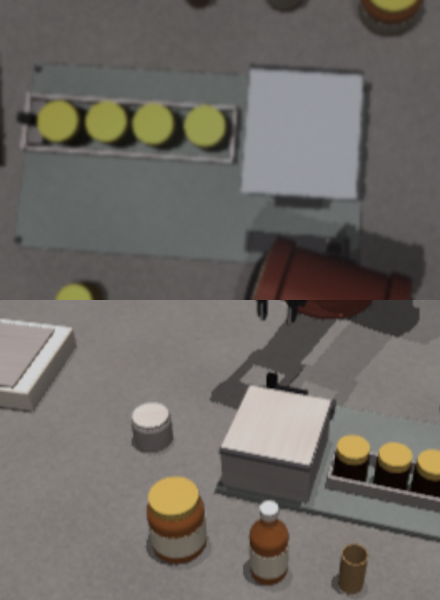

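Four jars upright in the lane, count slide at its outer end (25,118), lid shut, lock grip at the right end (272,380), bystanders in place, and the robot clear.

```bash
python3 -c "
from plant import manip; print(manip.job_done())"
```

```text
the job is handed in; nothing more can be done
None
```

I handed the job in at about 52 s with the count slide home, all four loose jars upright in the lane, the roll on the spindle, the lid shut and the lock slide home, and the other bench items left where they stood; no verdict was returned.

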